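# Find the worn vibration mount and mark it

### The arm

A 6-joint arm with a two-finger parallel gripper is mounted at the origin on a cart in front of the work surface, level with it; the furniture and walls round the work are solid. World frame = base frame: x ahead of the robot, y to its left, z up, the work surface at z = 0. Lengths are in m, angles in degrees, forces in N, time in s.
With the tool pointing down it reaches from about 0.4 to 0.825 m from the base axis. Payload 7 kg.
Tool frame: the origin (TCP) lies midway between the tips of the shut fingers; the grasp point (between the pads) lies 19 mm behind it; x points along the fingers, z is the direction in which the jaws open and shut, and the axes are right-handed (so a half turn about x gives the same grasp; the last joint's range is limited). The gripper opens to 88 mm and grips with 3 to 60 N. Pads are 19 mm wide; open, the fingers measure 130 mm over their backs; the gripper's body (78 mm by 193 mm) begins 47 mm behind the grasp point.
Start: joints at [80.449, 20.546, 0.682, 0, -70.136, -16.507], TCP at [0.297, 0.606, 0.227] pointing down, gripper open.
Joint ranges: [-176.03, 176.03], [-82.01, 121.73], [-58.28, 71.71], [-173.87, 95.51], [-174.79, -0.11], [-173.66, 173.66]. Speed limits (degrees/s): [136.94, 136.94, 172.46, 180, 180, 180].

### API

Orientations are given as [roll, pitch, yaw] about the fixed x, y, z axes, in that order (R = Rz(yaw) Ry(pitch) Rx(roll)).
In Python, from plant import ctrl gives the robot as it stands. The module is installed in compiled form; this text tells all that it offers.
- The arm moves only by the tool servo_tool, never from a script. Its argument "deltas" is a list of rows, each a list of 3 entries, a list of its own where there are three numbers: the turn, a rotation vector about the tool's x, y, z in degrees, then the shift along the tool's x, y, z in cm, then the finger opening in cm, from 0 to 8.76. A call has 1 to 5 rows; each row is the pose to reach, as a shift and turn from the pose measured when the call began, along the tool's axes at that moment; what a row does not reach only later rows make up. A row lasts 1/10 s, in which the tool goes at most 50 mm and 8.59 degrees, less where a joint would pass 70% of its speed; a pose out of reach is approached as far as the arm can. A call with a gripper value outside its range is refused whole. The fingers move at their own pace and stop on an object; the grip force is fixed at half the most. Time passes only in rows, so rows that repeat a pose let the fingers close. It gives the time, the measured TCP pose, the force and the opening at its end, in the units of the state.
- ctrl.get_obs(): the state, without advancing time (a new reading comes with each control period).
- ctrl.snapshot(name): name is "scene" or "top" or "wrist"; returns a dict with "image" (384x512x3 uint8, red, green, blue), "vertical_fov" (degrees; the focal length in pixels is half the picture's height over the tangent of half this angle, whatever the lens; pixels are square), "cx", "cy" (the principal point, pixels), "rvec" (rotation vector, rad) and "tvec" (3), from world to camera coordinates, as OpenCV has them. Camera axes: x right, y down, z forward; pixel columns grow to the right and rows downward; lengths in m; the calibration is good to about 2 mm. The wrist camera is an equidistant fisheye: a pixel r from the principal point sees the ray r / f radians off the axis. A picture is of the moment at which its call begins. There is no depth.
- ctrl.close_job(): hands the job in, once; it reports no verdict.
The state is a dict: "clock": time; "joint_pos": joint angles; "qvel": joint speeds; "tau": joint torques, N m; "tool_pos": TCP position; "orientation": TCP orientation; "force": force on the tool from outside, world axes, zero at the start; "moment": the same for the moment, N m; "opening": finger opening in m.
Only numpy, scipy, OpenCV 4.12 (cv2) and the standard library are available. Lean on these libraries where they do the work, as an engineer would, in place of code of your own. Each camera call takes 0.05 s, during which the arm holds its last target. There are 200 camera calls.

### The job

With the tips of the closed fingers, press down each of the three round steel pads on the check board by at least 3 mm and let it come up again: first the left one, then the middle, then the right. Feel which has the softest spring, then push the orange tag in front of that mount all the way down, leaving the other two tags up. Do not pull any pad or tag upward, and leave the loose things around the board where they are.

Things in the scene. Friction and masses are not known exactly. Their poses are not given: they have to be found in the camera images.
- check_board: aluminium check board on short feet, 180 (x) x 350 (y) x 12 mm, fixed to the worktop but standing anywhere and turned up to about 16 degrees. Origin: centre of its underside, on the worktop. Its x axis points away from the robot, y to the left, z up. It carries three look-alike vibration mounts in a row along y, 115 mm apart (left, middle, right as the robot sees them), and one orange tag 75 mm in front of each (towards the robot).
- pad_left_top (a point): centre of the upper face of the left mount's round steel pad (40 mm diameter, 6 mm thick), 59 mm above the worktop when free, the same for all three. Pads move straight down on a linear spring, up to 11 mm, and come back when let go. The black rubber housing below is 48 mm wide and 40 mm high. The three springs are one soft (about 450 N/m), one medium (900 N/m) and one firm (1600 N/m), in any order, and cannot be told apart by eye.
- pad_middle_top (a point): centre of the upper face of the middle mount's round steel pad (40 mm diameter, 6 mm thick), 59 mm above the worktop when free, the same for all three. Pads move straight down on a linear spring, up to 11 mm, and come back when let go. The black rubber housing below is 48 mm wide and 40 mm high. The three springs are one soft (about 450 N/m), one medium (900 N/m) and one firm (1600 N/m), in any order, and cannot be told apart by eye.
- pad_right_top (a point): centre of the upper face of the right mount's round steel pad (40 mm diameter, 6 mm thick), 59 mm above the worktop when free, the same for all three. Pads move straight down on a linear spring, up to 11 mm, and come back when let go. The black rubber housing below is 48 mm wide and 40 mm high. The three springs are one soft (about 450 N/m), one medium (900 N/m) and one firm (1600 N/m), in any order, and cannot be told apart by eye.
- tag_left_top (a point): centre of the upper face of the left mount's orange tag, a head 18 (x) x 28 (y) x 5 mm on a blade that slides in a grey guide block (26 x 36 mm, top 40 mm above the worktop). Head top is 63 mm above the worktop when up, 46 mm when fully down. It moves straight down against about 3 N of friction, and stays where it is left.
- tag_left (a joint): how far the left tag has been pushed down (m): 0 up, 0.017 fully down; negative if it was pulled up
- tag_middle_top (a point): centre of the upper face of the middle mount's orange tag, a head 18 (x) x 28 (y) x 5 mm on a blade that slides in a grey guide block (26 x 36 mm, top 40 mm above the worktop). Head top is 63 mm above the worktop when up, 46 mm when fully down. It moves straight down against about 3 N of friction, and stays where it is left.
- tag_middle (a joint): how far the middle tag has been pushed down (m): 0 up, 0.017 fully down; negative if it was pulled up
- tag_right_top (a point): centre of the upper face of the right mount's orange tag, a head 18 (x) x 28 (y) x 5 mm on a blade that slides in a grey guide block (26 x 36 mm, top 40 mm above the worktop). Head top is 63 mm above the worktop when up, 46 mm when fully down. It moves straight down against about 3 N of friction, and stays where it is left.
- tag_right (a joint): how far the right tag has been pushed down (m): 0 up, 0.017 fully down; negative if it was pulled up
- tape_roll: roll of black insulating tape, 72 x 79 x 18 mm, lying loose on the worktop; origin at the centre of its underside; to be left alone
- relay: small plug-in relay with a clear cover, 29 x 23 x 36 mm, standing loose; origin at the centre of its underside; to be left alone
- bearing: steel ball bearing ring, 42 mm across, 13 mm high, lying loose; origin at the centre of its underside; to be left alone

How it is judged:
By the outcome, as a careful person would: the job done as asked, in the order asked, and still so for the second after the job is handed in, with the robot touching nothing.
It also fails if it takes over 45 s, if anything falls off the work surface, if the arm or the gripper's body presses on something with over 40 N, if the wrist force passes 120 N, or if a joint passes its speed limit or range.

## Working session

There is one attempt and no reset: what is moved stays moved. The work goes in short steps, Python scripts to look and compute and a tool call to move; the robot and the scene stay as the last step left them, time stands still between calls to the robot, and variables do not carry over. Pictures are saved under pics/ and viewed, on a budget of 10 in all, crops included, one or two more only if the job needs it, and the job is handed in when it is done.

Besides the shell and the picture viewer there is one more tool, called after "Call:" by a JSON object that holds its "name" and its "arguments". servo_tool: Moves the arm, as the interface text tells. Its arguments: {"type":"object","properties":{"deltas":{"type":"array","items":{"type":"array"}}},"required":["deltas"]}

```bash
mkdir -p pics; cat > h.py <<'E'
import numpy as np, cv2
from plant import ctrl
def snap(n,f):
    s=ctrl.snapshot(n); cv2.imwrite(f'pics/{f}.png',s['image'][:,:,::-1]); 
    np.save(f'pics/{f}.npy',s,allow_pickle=True); return s
def load(f): return np.load(f'pics/{f}.npy',allow_pickle=True).item()
def cast(s,uv,z):
    f=s['image'].shape[0]/2/np.tan(np.radians(s['vertical_fov'])/2)
    R=cv2.Rodrigues(np.array(s['rvec'],float))[0]; t=np.array(s['tvec'],float).ravel()
    d=np.array([(uv[0]-s['cx'])/f,(uv[1]-s['cy'])/f,1.])
    c=-R.T@t; d=R.T@d
    return c+d*(z-c[2])/d[2]
def orange(s,amin=20):
    h=cv2.cvtColor(s['image'],cv2.COLOR_RGB2HSV)
    m=cv2.inRange(h,(5,140,100),(22,255,255))
    n,l,st,c=cv2.connectedComponentsWithStats(m)
    return [(st[i,4],c[i].round(1),st[i,:4]) for i in range(1,n) if st[i,4]>amin]
E
python3 - <<'E'
from h import *
print(ctrl.get_obs())
a=snap('top','top1');b=snap('scene','scene1')
cv2.imwrite('pics/both.png',cv2.resize(np.vstack([a['image'],b['image']])[:,:,::-1],(400,600)) if 0 else a['image'][:,:,::-1])
for s in(a,b):
    print(s['vertical_fov'],s['cx'],s['cy'],s['rvec'],s['tvec']); print(orange(s))
    for o in orange(s): print(cast(s,o[1],.063).round(4))
E
```

```text
{'clock': 0.0, 'joint_pos': array([ 8.04479990e+01,  2.05907190e+01,  6.34532584e-01, -2.23811850e-02,
       -7.01355666e+01, -1.65063382e+01]), 'qvel': array([ 0.08667942,  0.06895917,  0.00560143,  0.04203213,  0.13687303,
       -0.00656762]), 'tau': array([ 2.79076034e-03, -5.82726574e+01,  2.93047732e+01,  6.99658647e+00,
        6.97416253e-03, -1.46059956e-04]), 'tool_pos': array([0.29632032, 0.60593727, 0.22562942]), 'orientation': array([   3.59285777,   89.90586476, -112.47310332]), 'force': array([-0.285452  , -0.06763058, -0.36661135]), 'moment': array([-0.02656872,  0.03105945,  0.05881354]), 'opening': 0.08760740899489364}
47.75062422098058 251.93337579451548 191.05149732904914 [ 2.13794505 -2.18826428  0.14539794] [-0.04457161  0.49840436  1.13000619]
[(np.int32(39), array([296.7,  64.4]), array([293,  60,   8,  10], dtype=int32)), (np.int32(101), array([303.8,  86.1]), array([296,  81,  17,  11], dtype=int32)), (np.int32(57), array([286.5, 177.1]), array([282, 174,  10,   7], dtype=int32)), (np.int32(59), array([243.2, 182.5]), array([238, 180,  11,   6], dtype=int32)), (np.int32(58), array([199.5, 188.3]), array([195, 185,  10,   7], dtype=int32))]
[ 0.8353 -0.1849  0.063 ]
[ 0.774  -0.2018  0.063 ]
[ 0.528 -0.147  0.063]
[ 0.5163 -0.0335  0.063 ]
[0.5036 0.0804 0.063 ]
52.27981645240077 256.77666207380094 197.34452946812675 [ 2.21472183 -0.7887527   0.36674406] [-0.39896134  0.25232515  0.92706792]
[(np.int32(265), array([369.9, 181.6]), array([360, 172,  24,  24], dtype=int32)), (np.int32(49), array([236.3, 181.3]), array([232, 177,   9,  10], dtype=int32)), (np.int32(55), array([264.1, 199.9]), array([260, 196,  10,  10], dtype=int32)), (np.int32(67), array([295.2, 220.7]), array([291, 216,  10,  11], dtype=int32))]
[ 0.8144 -0.1737  0.063 ]
[0.5012 0.0767 0.063 ]
[ 0.5137 -0.0364  0.063 ]
[ 0.5263 -0.1504  0.063 ]
```

View pics/top1.png

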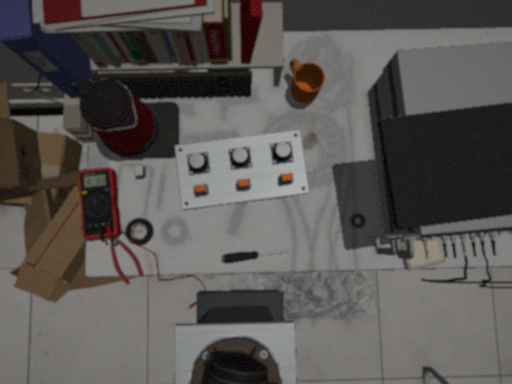

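View pics/scene1.png

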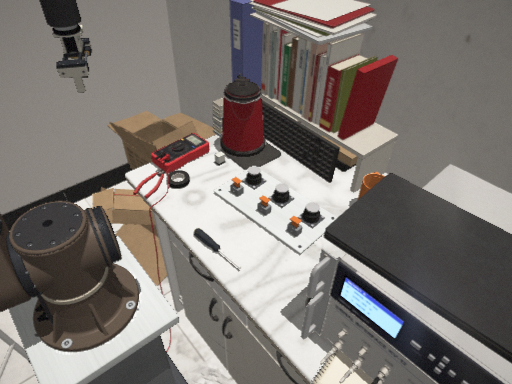

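The top view shows the board tags at about (200,188), (243,183) and (286,177), with the pads behind them at (198,161), (240,156) and (282,150). The kettle is to the left and the bookshelf behind. In the scene view the arm is far left and the way in is clear if I keep short of the kettle.

```bash
cat >> h.py <<'E'
from scipy.spatial.transform import Rotation as Ro
def delta(target,psi=None,n=1):
    """rows to world TCP target; psi = world heading of the jaw axis (tool z), tool x down"""
    o=ctrl.get_obs(); R=Ro.from_euler('xyz',o['orientation'],degrees=True)
    sh=R.inv().apply(np.array(target)-o['tool_pos'])*100
    rv=np.zeros(3)
    if psi is not None:
        p=np.radians(psi); z=np.array([np.cos(p),np.sin(p),0]); x=np.array([0,0,-1.])
        T=Ro.from_matrix(np.c_[x,np.cross(z,x),z]); rv=(R.inv()*T).as_rotvec(degrees=True)
    print('turn',rv.round(2),'shift',sh.round(3))
E
python3 - <<'E'
from h import *
o=ctrl.get_obs(); print(Ro.from_euler('xyz',o['orientation'],degrees=True).as_matrix().round(3))
t,s=load('top1'),load('scene1')
# pads: dark-ringed bright discs, cast rough centres
for p in [(198,161),(240,156),(282,150)]: print('pad',cast(t,p,.059).round(4))
print('kettle top',cast(t,(107,103),.25),'base',cast(t,(130,135),.0), cast(s,(248,150),0))
for a in (-83.8,96.2,6.2,-173.8): delta((.43,.3,.2),a)
E
```

```text
[[-0.001  0.898 -0.439]
 [-0.001 -0.439 -0.898]
 [-1.     0.     0.001]]
pad [0.5766 0.0841 0.059 ]
pad [ 0.5876 -0.0266  0.059 ]
pad [ 0.6013 -0.1379  0.059 ]
kettle top [0.67399097 0.26302066 0.25      ] base [0.66597452 0.27918858 0.        ] [0.68075666 0.24464722 0.        ]
turn [-3.226e+01  9.000e-02  1.000e-02] shift [ 2.61  25.449 21.61 ]
turn [ 1.4774e+02  2.0000e-02 -1.1000e-01] shift [ 2.61  25.449 21.61 ]
turn [-1.2226e+02  6.0000e-02  8.0000e-02] shift [ 2.61  25.449 21.61 ]
turn [ 5.774e+01  7.000e-02 -5.000e-02] shift [ 2.61  25.449 21.61 ]
```

Call:
{"name": "servo_tool", "arguments": {"deltas": [[[-7,0,0],[0,3.8,3.2],0],[[-14,0,0],[0,7.6,6.4],0],[[-21,0,0],[0,11.4,9.6],0],[[-28,0,0],[0.5,15.2,12.8],0],[[-35,0,0],[1,19,16],0]]}}

```text
clock: 0.6
tool_pos: [0.397, 0.3768, 0.2158]
orientation: [-32.9, 89.9, -113.7]
force: [0.6, -0.0, -0.4]
opening: 0.0531
```

```bash
python3 - <<'E'
from h import *
print(ctrl.get_obs()['tool_pos'],ctrl.get_obs()['opening']); delta((.50,.10,.18),-70)
E
```

```text
[0.39699298 0.37680685 0.21575401] 0.05313050444554401
turn [-10.75   0.07   0.05] shift [ 3.607  5.722 28.972]
```

Call:
{"name": "servo_tool", "arguments": {"deltas": [[[-3,0,0],[0.5,1,4.7],0],[[-6,0,0],[1,2,9.4],0],[[-9,0,0],[1.5,3,14.1],0],[[-10.7,0,0],[2,4,18.8],0],[[-10.7,0,0],[2.5,5,23.5],0]]}}

```text
clock: 1.1
tool_pos: [0.4842, 0.1509, 0.1909]
orientation: [-45.4, 89.9, -115.4]
force: [1.3, 0.6, -0.7]
opening: 0.013
```

```bash
python3 - <<'E'
from h import *
delta((.54,.04,.16),-70)
E
```

```text
turn [0.03 0.06 0.06] shift [ 3.096  1.445 12.331]
```

Call:
{"name": "servo_tool", "arguments": {"deltas": [[[0,0,0],[1,0.5,4],0],[[0,0,0],[1.5,1,8],0],[[0,0,0],[1.5,1.4,12],0],[[0,0,0],[1.5,1.4,12.3],0],[[0,0,0],[1.5,1.4,12.3],0]]}}

```text
clock: 1.6
tool_pos: [0.5394, 0.039, 0.1754]
orientation: [-66.7, 89.9, -136.9]
force: [-0.1, 0.4, 0.3]
opening: 0.0005
```

```bash
python3 - <<'E'
from h import *
print(ctrl.get_obs()['tool_pos'])
s=snap('wrist','w1'); print(s['vertical_fov'],s['cx'],s['cy']); R=cv2.Rodrigues(np.array(s['rvec']))[0]; print('cam',-R.T@np.array(s['tvec']).ravel(), R[2])
f=192/np.tan(np.radians(s['vertical_fov'])/2)
def fe(uv,z):
    d=np.array([uv[0]-s['cx'],uv[1]-s['cy']]); r=np.hypot(*d); th=r/f
    v=R.T@np.r_[d/r*np.sin(th),np.cos(th)]; c=-R.T@np.array(s['tvec']).ravel(); return c+v*(z-c[2])/v[2]
for o in orange(s,100): print(o, fe(o[1],.063).round(4))
E
```

```text
[0.53941216 0.0389746  0.17541658]
65.70646984690485 255.0788146755726 192.17079721862544
cam [0.60327624 0.06239523 0.33342993] [-0.24135816 -0.08760323 -0.96647396]
(np.int32(2395), array([491.6,  70.8]), array([468,  29,  44,  74], dtype=int32)) [ 0.7617 -0.167   0.063 ]
(np.int32(446), array([201.2, 204.1]), array([187, 194,  30,  19], dtype=int32)) [0.507  0.0826 0.063 ]
(np.int32(134), array([242.3, 254. ]), array([240, 234,   5,  47], dtype=int32)) [0.4704 0.0281 0.063 ]
```

View pics/w1.png

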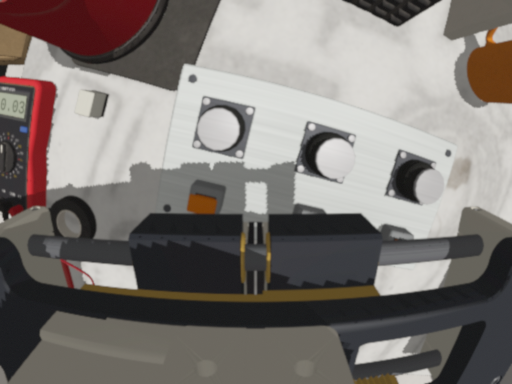

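The wrist view shows the pads at about (220,129), (333,157) and (428,185). The left tag is at (201,204), and the gripper hides the other two.

```bash
cat >> h.py <<'E'
def fe(s,uv,z):
    R=cv2.Rodrigues(np.array(s['rvec'],float))[0]; t=np.array(s['tvec'],float).ravel(); f=192/np.tan(np.radians(s['vertical_fov'])/2)
    d=np.array([uv[0]-s['cx'],uv[1]-s['cy']]); r=np.hypot(*d)
    v=R.T@np.r_[d/r*np.sin(r/f),np.cos(r/f)]; c=-R.T@t; return c+v*(z-c[2])/v[2]
E
python3 - <<'E'
from h import *
s=load('w1')
g=cv2.cvtColor(s['image'],cv2.COLOR_RGB2GRAY)
for u,v in [(220,129),(333,157),(428,185)]: print(fe(s,(u,v),.059).round(4))
delta((.579,.087,.08),-70)
E
```

```text
[0.5804 0.0884 0.059 ]
[ 0.5925 -0.0205  0.059 ]
[ 0.6051 -0.1342  0.059 ]
turn [-0.05  0.05  0.1 ] shift [ 9.549  5.363 -3.081]
```

Call:
{"name": "servo_tool", "arguments": {"deltas": [[[0,0,0],[0,2.7,-1.5],0],[[0,0,0],[3,5.4,-3.1],0],[[0,0,0],[7,5.4,-3.1],0],[[0,0,0],[10,5.4,-3.1],0],[[0,0,0],[10,5.4,-3.1],0]]}}

```text
clock: 2.15
tool_pos: [0.5758, 0.0877, 0.0714]
orientation: [-85.1, 89.5, -155.1]
force: [-1.1, -0.6, 0.9]
opening: 0.0006
```

Call:
{"name": "servo_tool", "arguments": {"deltas": [[[0,0,0],[0,0,0],0],[[0,0,0],[0,0,0],0]]}}

```text
clock: 2.35
tool_pos: [0.5763, 0.0887, 0.0729]
orientation: [-84.1, 89.5, -154.1]
force: [0.4, 0.8, -0.4]
opening: 0.0007
```

Call:
{"name": "servo_tool", "arguments": {"deltas": [[[0,0,0],[0.9,0,0],0],[[0,0,0],[1.6,0,0],0],[[0,0,0],[1.8,0,0],0],[[0,0,0],[1.8,0,0],0],[[0,0,0],[1.8,0,0],0]]}}

```text
clock: 2.85
tool_pos: [0.5767, 0.0889, 0.0554]
orientation: [-84.0, 89.6, -153.9]
force: [0.3, 2.6, 3.6]
opening: 0.0003
```

```bash
python3 - <<'E'
from h import *
for i in range(6):
    o=ctrl.get_obs(); print(o['clock'],o['tool_pos'].round(4),o['force'].round(2))
    ctrl.snapshot('wrist')
E
```

```text
2.85 [0.5767 0.0889 0.0554] [0.26 2.56 3.61]
2.9 [0.5768 0.0889 0.0554] [0.1  2.22 3.32]
2.95 [0.5767 0.0889 0.0554] [0.73 2.01 3.77]
3.0 [0.5767 0.0889 0.0553] [0.65 1.42 4.4 ]
3.05 [0.5767 0.0889 0.0553] [0.68 2.88 3.06]
3.1 [0.5767 0.0889 0.0553] [1.42 2.45 3.14]
```

Call:
{"name": "servo_tool", "arguments": {"deltas": [[[0,0,0],[0.25,0,0],0],[[0,0,0],[0.5,0,0],0],[[0,0,0],[0.5,0,0],0],[[0,0,0],[0.5,0,0],0]]}}

```text
clock: 3.55
tool_pos: [0.5767, 0.0888, 0.0505]
orientation: [-82.2, 89.6, -152.1]
force: [-0.8, 2.2, 7.5]
opening: 0.0009
```

```bash
cat >> h.py <<'E'
def feel(n=8):
    L=[]
    for i in range(n):
        o=ctrl.get_obs(); L.append(np.r_[o['tool_pos'][2],o['force']]); ctrl.snapshot('wrist')
    L=np.array(L); print('z,F mean',L.mean(0).round(4),'std',L.std(0).round(2), o['tool_pos'].round(4), o['clock'])
E
python3 - <<'E'
from h import *
feel()
E
```

```text
z,F mean [ 0.0505 -1.0134  2.6358  7.8988] std [0.   0.6  0.62 0.48] [0.5767 0.0888 0.0506] 3.9
```

Call:
{"name": "servo_tool", "arguments": {"deltas": [[[0,0,0],[-1,0,0],0],[[0,0,0],[-2.5,0,0],0],[[0,0,0],[-2.5,0,0],0],[[0,0,0],[-2.5,0,0],0]]}}

```text
clock: 4.35
tool_pos: [0.5761, 0.0884, 0.0753]
orientation: [-84.2, 89.6, -154.2]
force: [0.1, 0.7, 0.5]
opening: 0.0006
```

```bash
python3 - <<'E'
from h import *
feel(); delta((.590,-.026,.075),-70)
E
```

```text
z,F mean [0.0749 0.011  0.1142 0.0372] std [0.   0.51 0.5  0.48] [0.5766 0.0887 0.0751] 4.7
turn [0.11 0.06 0.42] shift [ 0.049 -2.692 11.236]
```

Left: about 7.9 N at 8.5 mm, with a slope of about 900 N/m, so it looks medium. Next is the middle pad.

Call:
{"name": "servo_tool", "arguments": {"deltas": [[[0,0,0],[-0.5,-0.9,3.7],0],[[0,0,0],[-0.5,-1.8,7.4],0],[[0,0,0],[0,-2.7,11.2],0],[[0,0,0],[0,-2.7,11.2],0],[[0,0,0],[0,-2.7,11.2],0]]}}

```text
clock: 5.25
tool_pos: [0.5896, -0.0266, 0.0752]
orientation: [-83.6, 89.6, -153.6]
force: [-0.4, 0.5, 0.5]
opening: 0.0007
```

Call:
{"name": "servo_tool", "arguments": {"deltas": [[[0,0,0],[1,0,0],0],[[0,0,0],[2,0,0],0],[[0,0,0],[2.45,0,0],0],[[0,0,0],[2.45,0,0],0]]}}

```text
clock: 5.65
tool_pos: [0.5897, -0.0258, 0.0501]
orientation: [-83.7, 89.5, -153.7]
force: [0.5, 2.3, 4.3]
opening: 0.0006
```

```bash
python3 - <<'E'
from h import *
feel()
E
```

```text
z,F mean [0.0508 0.0854 2.5464 3.8122] std [0.   0.34 0.24 0.57] [ 0.5897 -0.0264  0.051 ] 6.0
```

Call:
{"name": "servo_tool", "arguments": {"deltas": [[[0,0,0],[-1,0,0],0],[[0,0,0],[-2.5,0,0],0],[[0,0,0],[-2.5,0,0],0],[[0,0,0],[-2.5,0,0],0]]}}

```text
clock: 6.45
tool_pos: [0.5895, -0.0267, 0.0762]
orientation: [-84.0, 89.6, -154.1]
force: [-0.5, -0.3, 0.4]
opening: 0.0006
```

```bash
python3 - <<'E'
from h import *
feel(4); delta((.602,-.139,.075),-70)
E
```

```text
z,F mean [ 0.0757 -0.2399 -0.3818  0.4802] std [0.   0.33 0.22 0.52] [ 0.5892 -0.0267  0.0754] 6.6
turn [-0.01  0.04  0.49] shift [ 0.066 -2.641 10.993]
```

Middle: 3.8 N at 8.2 mm, about 460 N/m, so it looks soft. Next is the right pad.

Call:
{"name": "servo_tool", "arguments": {"deltas": [[[0,0,0],[-0.5,-0.9,3.7],0],[[0,0,0],[-0.5,-1.8,7.4],0],[[0,0,0],[0,-2.6,11],0],[[0,0,0],[0,-2.6,11],0],[[0,0,0],[0,-2.6,11],0]]}}

```text
clock: 7.15
tool_pos: [0.6018, -0.1399, 0.0748]
orientation: [-88.8, 89.4, -159.0]
force: [-0.4, 0.7, 0.7]
opening: 0.0001
```

Call:
{"name": "servo_tool", "arguments": {"deltas": [[[0,0,0],[1,0,0],0],[[0,0,0],[2,0,0],0],[[0,0,0],[2.4,0,0],0],[[0,0,0],[2.4,0,0],0]]}}

```text
clock: 7.55
tool_pos: [0.6019, -0.1392, 0.0511]
orientation: [-85.0, 89.4, -155.0]
force: [-3.6, 1.5, 13.0]
opening: 0.0001
```

```bash
python3 - <<'E'
from h import *
feel()
E
```

```text
z,F mean [ 0.0515 -2.9105  0.6115 12.7201] std [0.   0.44 0.56 0.45] [ 0.6019 -0.1392  0.0517] 7.9
```

Call:
{"name": "servo_tool", "arguments": {"deltas": [[[0,0,0],[-1,0,0],0],[[0,0,0],[-4,0,0],0],[[0,0,0],[-8,0,0],0],[[0,0,0],[-11,0,0],0],[[0,0,0],[-11,0,0],0]]}}

```text
clock: 8.45
tool_pos: [0.6053, -0.138, 0.1661]
orientation: [-36.9, 89.7, -106.8]
force: [0.0, 0.7, 0.7]
opening: 0.0005
```

```bash
python3 - <<'E'
from h import *
feel(3); s=snap('wrist','w2')
for o in orange(s,100): print(o, fe(s,o[1],.063).round(4))
delta((.515,-.034,.085),-83.8)
E
```

```text
z,F mean [ 0.1638 -0.0777  0.3828 -0.0274] std [0.   0.26 0.35 0.57] [ 0.6029 -0.1378  0.1617] 8.55
(np.int32(3859), array([397.9,  40.2]), array([341,   0, 113,  77], dtype=int32)) [ 0.7819 -0.2116  0.063 ]
(np.int32(188), array([ 40.8, 200.9]), array([ 31, 196,  23,  12], dtype=int32)) [0.5118 0.0794 0.063 ]
(np.int32(261), array([123.9, 229.4]), array([116, 222,  21,  18], dtype=int32)) [ 0.5207 -0.0284  0.063 ]
turn [13.8   0.07  0.65] shift [  7.573  -4.52  -12.76 ]
```

View pics/w2.png

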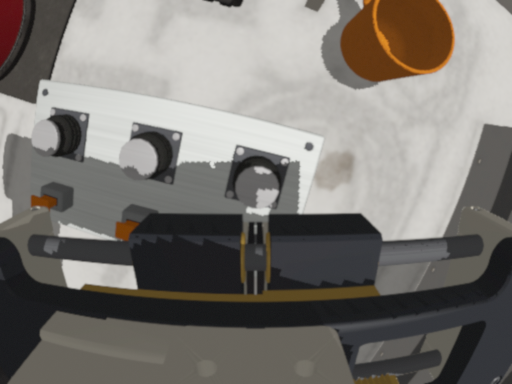

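Right: 12.7 N at 7.5 mm, about 1650 N/m, so firm. The middle one is soft. In the wrist picture the pads are up and both visible tags are up, at (41,201) and (124,229). I now go to the middle tag.

Call:
{"name": "servo_tool", "arguments": {"deltas": [[[0,0,0],[0,-1.5,-4.3],0],[[0,0,0],[0,-3,-8.6],0],[[0,0,0],[2,-4.5,-12.8],0],[[0,0,0],[6,-4.5,-12.8],0],[[0,0,0],[7.6,-4.5,-12.8],0]]}}

```text
clock: 9.15
tool_pos: [0.5118, -0.0327, 0.0813]
orientation: [-94.4, 89.1, -164.3]
force: [-0.1, -0.0, -0.4]
opening: 0.0002
```

Call:
{"name": "servo_tool", "arguments": {"deltas": [[[0,0,0],[0,0,0],0],[[0,0,0],[0,0,0],0]]}}

```text
clock: 9.35
tool_pos: [0.5109, -0.0328, 0.0803]
orientation: [-94.0, 88.9, -163.9]
force: [0.1, -0.1, 0.9]
opening: 0.0003
```

```bash
python3 - <<'E'
from h import *
delta((.515,-.0345,.046),-70); print(ctrl.get_obs()['tool_pos'])
s=snap('scene','s2'); c=s['image'][140:270,190:350]; cv2.imwrite('pics/s2c.png',cv2.resize(c,None,fx=4.5,fy=4.5)[:,:,::-1])
E
```

```text
turn [ 0.13 -0.08  1.1 ] shift [3.425 0.397 0.302]
[ 0.51086632 -0.03284736  0.08032241]
```

View pics/s2c.png

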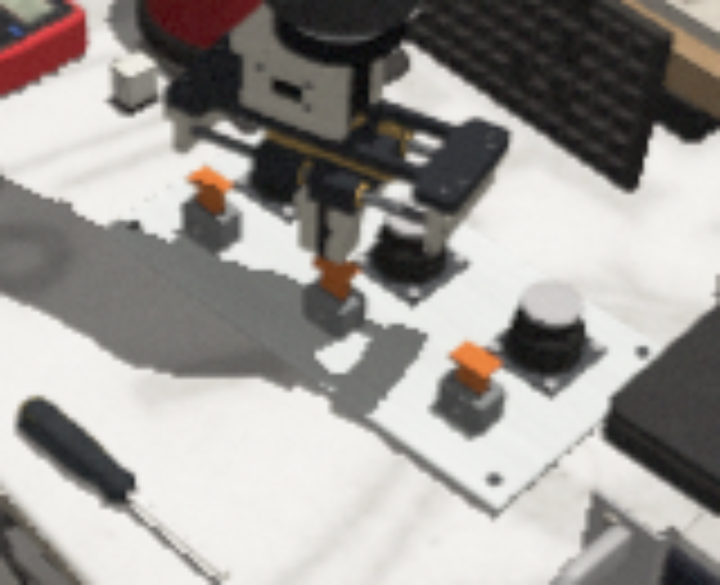

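The crop shows the fingertips straight above the middle tag, at about (335,265). The other tags are up. I centre over it, then push down.

Call:
{"name": "servo_tool", "arguments": {"deltas": [[[0,0,1.1],[0.5,0.4,0.3],0],[[0,0,1.1],[1.3,0.4,0.3],0],[[0,0,1.1],[2.4,0.4,0.3],0],[[0,0,1.1],[3.5,0.4,0.3],0],[[0,0,1.1],[3.5,0.4,0.3],0]]}}

```text
clock: 9.9
tool_pos: [0.5171, -0.0344, 0.0463]
orientation: [95.3, 89.8, 25.4]
force: [3.0, -1.6, 5.3]
opening: 0.0006
```

```bash
python3 - <<'E'
from h import *
feel(4)
E
```

```text
z,F mean [ 0.0463  2.0105 -1.4204  5.3145] std [0.   0.7  0.63 0.34] [ 0.5172 -0.0344  0.0463] 10.05
```

Call:
{"name": "servo_tool", "arguments": {"deltas": [[[0,0,0],[0.15,0,0],0],[[0,0,0],[0.3,0,0],0],[[0,0,0],[0.3,0,0],0]]}}

```text
clock: 10.4
tool_pos: [0.5174, -0.0344, 0.0459]
orientation: [82.5, 89.8, 12.8]
force: [-12.7, 2.7, 38.8]
opening: 0.0004
```

```bash
python3 - <<'E'
from h import *
feel(4)
E
```

```text
z,F mean [  0.0459 -12.3358   2.8418  38.5381] std [0.   0.67 0.37 0.56] [ 0.5174 -0.0344  0.0459] 10.55
```

The force rises sharply at z = 0.0459, so the tag is on its stop. I go straight up, clear of the board, and check.

Call:
{"name": "servo_tool", "arguments": {"deltas": [[[0,0,0],[-0.5,0,0],0],[[0,0,0],[-2.5,0,0],0],[[0,0,0],[-7,0,0],0],[[0,0,0],[-11,0,0],0],[[0,0,0],[-14,0,0],0]]}}

```text
clock: 11.1
tool_pos: [0.5169, -0.0345, 0.1876]
orientation: [82.7, 89.7, 12.9]
force: [0.6, 0.1, -0.2]
opening: 0.0006
```

Call:
{"name": "servo_tool", "arguments": {"deltas": [[[0,0,0],[0,0,0],0],[[0,0,0],[0,0,0],0]]}}

```text
clock: 11.3
tool_pos: [0.5169, -0.0344, 0.1875]
orientation: [87.7, 89.7, 17.9]
force: [-0.7, 0.3, -0.4]
opening: 0.0007
```

```bash
python3 - <<'E'
from h import *
print(ctrl.get_obs()['tool_pos'],ctrl.get_obs()['force'])
s=snap('scene','s3'); c=s['image'][140:270,165:325]; cv2.imwrite('pics/s3c.png',cv2.resize(c,None,fx=4.5,fy=4.5)[:,:,::-1])
for o in orange(s): print(o,cast(s,o[1],.063).round(4),cast(s,o[1],.046).round(4))
E
```

```text
[ 0.51685671 -0.03435687  0.18751563] [-0.6786944   0.26367784 -0.42267334]
(np.int32(268), array([369.7, 181.8]), array([359, 172,  25,  26], dtype=int32)) [ 0.8132 -0.1739  0.063 ] [ 0.8319 -0.1637  0.046 ]
(np.int32(49), array([236.3, 181.3]), array([232, 177,   9,  10], dtype=int32)) [0.5012 0.0767 0.063 ] [0.513  0.0925 0.046 ]
(np.int32(38), array([264. , 203.4]), array([260, 200,   9,   7], dtype=int32)) [ 0.5042 -0.0471  0.063 ] [ 0.516 -0.034  0.046]
(np.int32(67), array([295.2, 220.7]), array([291, 216,  10,  11], dtype=int32)) [ 0.5263 -0.1504  0.063 ] [ 0.5386 -0.1396  0.046 ]
```

View pics/s3c.png

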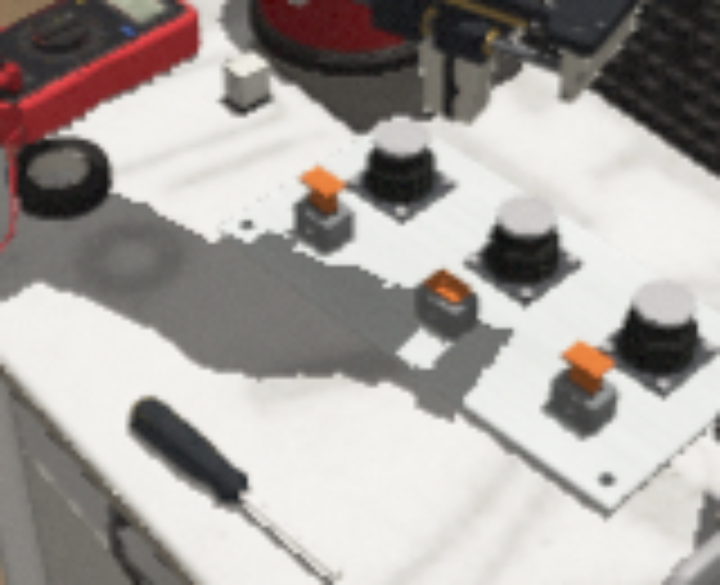

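The crop shows the middle tag down on its guide at (447,288), and the left and right tags up at (322,183) and (587,362). All three pads are up, and the loose things have not moved.

```bash
python3 -c "
from plant import ctrl
print(ctrl.close_job())"
```

```text
the job is handed in; nothing more can be done
None
```

I pressed the three pads in order (left, middle, right), found the middle mount softest, pushed its orange tag fully down and handed the job in at about 11 s.

| Pad | Pressed by | Force | Spring estimate |
|---|---|---|---|
| Left | about 8.5 mm | 7.9 N | about 900 N/m (medium) |
| Middle | about 8.2 mm | 3.8 N | about 460 N/m (soft) |
| Right | about 7.5 mm | 12.7 N | about 1650 N/m (firm) |

- **Middle tag:** it reached its stop at z = 45.9 mm, where the vertical force on the fingertips rose to about 39 N. That is close to the 40 N limit given for the arm and gripper body, but only the closed fingertips were touching the tag.
- **Last picture:** the middle tag is down, the left and right tags are unchanged, and all three pads are back up. The tape roll and relay look where they were. The bearing was outside that crop, and the arm did not go near it.
- **Robot:** it was clear of everything at handover. No check failed or disagreed.

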